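Slide the tape roll into its dock

ROBOT

A 6-joint arm with a two-finger parallel gripper is mounted at the origin on a cart in front of the work surface, level with it; the furniture and walls round the work are solid. World frame = base frame: x ahead of the robot, y to its left, z up, the work surface at z = 0. Lengths are in mm, angles in rad, forces in N, time in s.
With the tool pointing down it reaches from about 350 to 775 mm from the base axis. Payload 7.3 kg.
Tool frame: the origin (TCP) lies at the centre of the arm's flange, where the gripper is bolted on; the fingertips stand 178 mm ahead of it and the grasp point (between the pads) lies 159 mm ahead of it; z points along the fingers, y is the direction in which the jaws open and shut (so a half turn about z gives the same grasp; the last joint's range is limited). The gripper opens to 92 mm and grips with 3 to 60 N. Pads are 19 mm wide; open, the fingers measure 130 mm over their backs; the gripper's body (75 mm by 190 mm) begins 47 mm behind the grasp point.
Start: joints at [-1.257, 0.342, 1.524, -0, 1.275, -0.146], TCP at [232.998, -470.468, 404.741] pointing down, gripper open.
Joint ranges: [-2.53, 2.53], [-0.77, 2.02], [0.04, 2.7], [-1, 4.14], [0.28, 2.66], [-3.11, 3.11]. Speed limits (rad/s): [2.57, 2.57, 3.14, 3.14, 3.14, 3.14].

INTERFACE

Orientations are given as [roll, pitch, yaw] about the fixed x, y, z axes, in that order (R = Rz(yaw) Ry(pitch) Rx(roll)).
In Python, from plant import status, viewer, ticket gives the robot as it stands.
- The arm moves only by the tool play_rows, never from a script. Its argument "commands" is a list of rows, each an object with "offset": the shift along the tool's x, y, z in m, a list of three; "twist": the turn about the tool's z in degrees. A call has 1 to 5 rows; each row shifts and turns the commanded pose from where the row before left it, along the tool's axes as they then stand; what a row does not reach is not made up. A row lasts 1/10 s, in which the tool goes at most 50 mm and 8.59 degrees, less where a joint would pass 70% of its speed; a pose out of reach is approached as far as the arm can. A call with a gripper value outside its range is refused whole. "jaw" is the closure in counts, from 0 (fully open) to 255 (shut), set as the call begins (left out, the last holds). The fingers move at their own pace and stop on an object; the grip force is fixed at half the most. Time passes only in rows, so rows that do not move let the fingers close. It gives the time, the measured TCP pose, the force and the opening at its end, in the units of the state.
- status.get_obs(): the state, without advancing time (a new reading comes with each control period).
- viewer.capture(name): name is "side" or "top" or "wrist"; returns the picture (400x640x3 uint8, red, green, blue); there is no depth.
- viewer.camera_params(name): a dict with "fov_y" (degrees; the focal length in pixels is half the picture's height over the tangent of half this angle, whatever the lens; pixels are square), "cx", "cy" (the principal point, pixels), "rvec" (rotation vector, rad) and "tvec" (3), from world to camera coordinates, as OpenCV has them; the wrist camera has in their place "T_tool_cam" (4x4, takes a point from camera to tool coordinates, whose origin is the TCP and whose axes are the flange's). Camera axes: x right, y down, z forward; pixel columns grow to the right and rows downward; lengths in mm; the calibration is good to about 2 mm. A picture is of the moment at which its call begins: read the wrist's pose just before it. camera_params takes no time and is no camera call.
- ticket.close_job(): hands the job in, once; it reports no verdict.
The state is a dict: "time": time; "joint_positions": joint angles; "dq": joint speeds; "tau": joint torques, N m; "tool_pos": TCP position; "tcp_rot": TCP orientation; "contact_force": force on the tool from outside, world axes, zero at the start; "moment": the same for the moment, N m; "grip_width": finger opening in mm.
Only numpy, scipy, OpenCV 4.12 (cv2) and the standard library are available. Lean on these libraries where they do the work, as an engineer would, in place of code of your own. Each camera call takes 0.05 s, during which the arm holds its last target.

TASK

Put the roll of paper tape away: with the fingertips, push it flat along the table top, between the two steel posts and on into the wooden dock, until it lies against the dock's back rail. Do not pick the roll up or tip it, and leave the tongs, brush and black marker lying where they are.

Things in the scene. Friction and masses are not known exactly. Their poses are not given: they have to be found in the camera images.
- tape_roll: Loose ring of pale yellow paper tape lying flat on the table: outside diameter 101 mm, hole 70 mm clear (open to the table), wall about 13 to 15 mm, 18 mm high, about 60 g. Origin at the centre of its underside; z up.
- tape_dock: Dock fixed to the table: a U of dark wooden rails (22 mm high, 14 mm thick, 120 mm apart inside) with a back rail, open at the mouth. Origin on the table at the place where the roll's centre lies when it touches the back rail; x (level) points from the mouth into the dock, y to the left along the back rail, z up. The back rail's inner face is at x = +50.5 mm, its outer face at +66.5 mm; the rails' outer faces are at y = +-74 mm.
- dock_gap (a point): Middle of the mouth on the table, half-way between the two steel posts (24 mm in diameter, 33 mm high, at y = +-65.5 mm of it, so 107 mm clear between them), 70 mm before the dock's origin; axes as the dock's.
- tongs: Spring tongs of steel, 204x40x24 mm, lying on the table right of the work; origin at the centre of the underside. To be left alone.
- flour_brush: Wooden flour brush, 197x39x46 mm, lying left of the dock; origin at the centre of the underside, long axis x. To be left alone.
- marker_black: White felt marker with a black cap, 17x128x18 mm, lying left of the roll; origin at the centre of the underside, long axis y. To be left alone.
Things that resemble listed ones, but are neither listed nor needed, are in the scene too. Leave any pink look-alike of the tape_roll alone.

How it is judged (in metres and radians):
On the way:
1. the roll passes flat between the two posts (x of tape_roll in the frame of dock_gap between -0.035 and 0.035 m and y of tape_roll in the frame of dock_gap between -0.02 and 0.02 m and height (world z) of tape_roll below 0.008 m), for 0.05 s.
At the end, for the whole second after the job is handed in: The tape roll lies flat and still inside the dock, against the back rail (within 7 mm of touching it), and the robot has let go (x of tape_roll in the frame of tape_dock between -0.007 and 0.006 m and y of tape_roll in the frame of tape_dock between -0.014 and 0.014 m and height (world z) of tape_roll below 0.004 m and angle between tape_roll's own z axis and vertical below 0.05 rad and linear speed of tape_roll below 0.01 m/s).
It fails at once if the roll is lifted off the table (height (world z) of tape_roll above 0.012 m).
It fails at once if the roll is tipped (angle between tape_roll's own z axis and vertical above 0.25 rad).
It fails at once if the tongs are disturbed (distance of tongs from where it was at the start of the episode above 0.02 m).
It fails at once if the brush is disturbed (distance of flour_brush from where it was at the start of the episode above 0.02 m).
It fails at once if the black marker is disturbed (distance of marker_black from where it was at the start of the episode above 0.02 m).
It also fails if it takes over 48 s, if anything falls off the work surface, if the arm or the gripper's body presses on something with over 40 N, if the wrist force passes 120 N, or if a joint passes its speed limit or range.

## Working session

There is one attempt and no reset: what is moved stays moved. The work goes in short steps, Python scripts to look and compute and a tool call to move; the robot and the scene stay as the last step left them, time stands still between calls to the robot, and variables do not carry over. Pictures are saved under pics/ and viewed, and the job is handed in when it is done.

Besides the shell and the picture viewer there is one more tool, called after "Call:" as name([rows], argument=value, ...), one row to a line, values as JSON. play_rows: Moves the arm, as the interface text tells. Its arguments: {"type":"object","properties":{"commands":{"type":"array"},"jaw":{"type":"number"}},"required":["commands"]}

```bash
mkdir -p pics; ls
cat > h.py <<'E'
import numpy as np,cv2
from plant import status,viewer,ticket
def cap(n,f):
    im=viewer.capture(n);cv2.imwrite('pics/'+f,cv2.cvtColor(im,cv2.COLOR_RGB2BGR));return im
def cam(n,obs=None):
    p=viewer.camera_params(n);f=200/np.tan(np.radians(p['fov_y'])/2)
    K=np.array([[f,0,p['cx']],[0,f,p['cy']],[0,0,1]])
    R=cv2.Rodrigues(np.array(p['rvec'],float))[0];t=np.array(p['tvec'],float).ravel()
    return K,R,t
def ray(n,uv,z):
    K,R,t=cam(n);c=-R.T@t
    uv=np.atleast_2d(np.array(uv,float))
    d=(R.T@np.linalg.inv(K)@np.c_[uv,np.ones(len(uv))].T).T
    return c+d*((z-c[2])/d[:,2])[:,None]
def proj(n,P):
    K,R,t=cam(n);q=(K@(R@np.atleast_2d(np.array(P,float)).T+t[:,None])).T
    return q[:,:2]/q[:,2:]
E
python3 - <<'E'
from h import *
o=status.get_obs();print(o)
for n in("side","top","wrist"):
    cap(n,n+'0.png');print(n,viewer.camera_params(n))
E
```

```text
pics
{'time': 0.0, 'joint_positions': array([-1.25701390e+00,  3.42749304e-01,  1.52503391e+00,  3.27540367e-06,
        1.27538443e+00, -1.46011975e-01]), 'dq': array([-5.70893370e-04, -1.89532370e-03, -9.03308092e-04,  1.21205834e-03,
        1.77690738e-03, -4.05974205e-05]), 'tau': array([ 1.27303123e-03, -4.31237090e+01, -2.44217956e+01,  7.18262047e-02,
        5.59492351e-02, -1.44049159e-04]), 'tool_pos': array([ 232.94909331, -470.3398432 ,  404.02504806]), 'tcp_rot': array([-3.14003488e+00, -2.32250162e-04,  4.59793261e-01]), 'contact_force': array([ 0.2552674 ,  0.10412601, -0.56657553]), 'moment': array([ 0.04759785, -0.0028602 ,  0.0322619 ]), 'grip_width': 91.89877896539694}
side {'fov_y': 53.08265331382988, 'cx': 316.67391838835914, 'cy': 191.06972904795154, 'rvec': array([ 0.16882848, -2.6328878 ,  1.54207569]), 'tvec': array([618.80228683, -20.59865971, 966.29113917])}
top {'fov_y': 42.99682607477117, 'cx': 327.44416969922787, 'cy': 195.7280511516494, 'rvec': array([ 2.16257415, -2.18782348,  0.10286995]), 'tvec': array([ 224.2343879 ,  570.03736022, 1184.22044093])}
wrist {'fov_y': 64.30445921088203, 'cx': 317.6360765675949, 'cy': 198.27676671261784, 'T_tool_cam': array([[ 1.40354707e-04, -9.61937849e-01, -2.73268283e-01,
         7.34435045e+01],
       [ 9.99999929e-01,  2.30441009e-04, -2.97565567e-04,
        -3.98211596e-01],
       [ 3.49211800e-04, -2.73268222e-01,  9.61937814e-01,
         2.02513792e+01],
       [ 0.00000000e+00,  0.00000000e+00,  0.00000000e+00,
         1.00000000e+00]])}
```

View pics/top0.png

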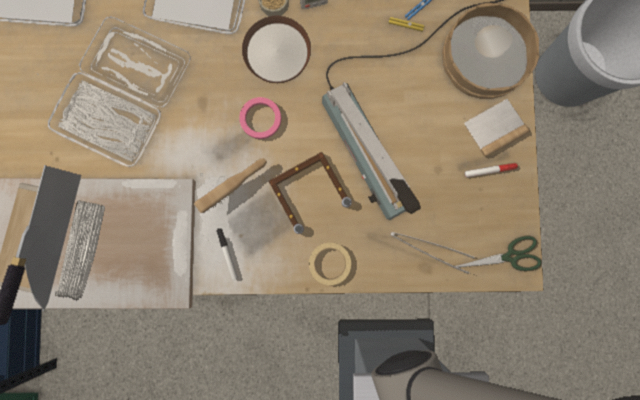

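View pics/side0.png

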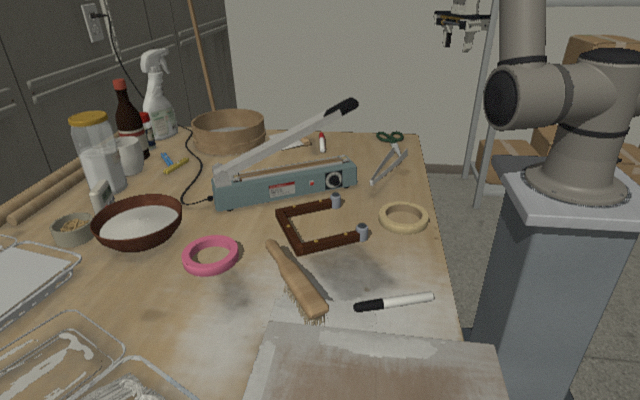

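View pics/wrist0.png

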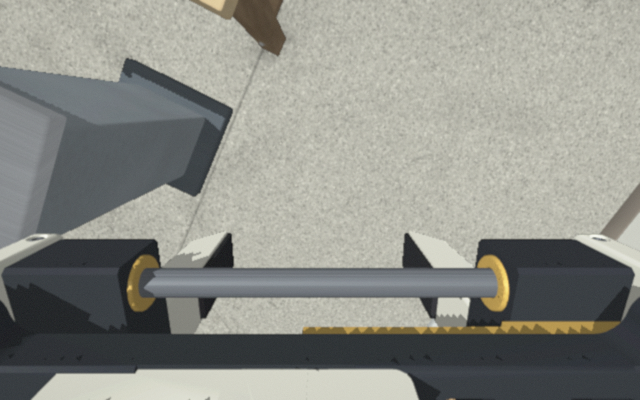

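Ring candidates in the top view: the pale yellow ring at (331,264), the pink ring at (261,118), which is the look-alike, and the bowl (277,48) and sieve (490,50), which are clearly other things. By the description I choose (331,264), and a close crop will check it.

Run:
```python
from h import *
im=cv2.imread('pics/top0.png')
cv2.imwrite('pics/crop_top.png',cv2.resize(im[140:300,190:390],None,fx=4,fy=3.75,interpolation=cv2.INTER_CUBIC)[:600])
im=cv2.imread('pics/side0.png')
cv2.imwrite('pics/crop_side.png',cv2.resize(im[180:330,250:450],None,fx=4,fy=4,interpolation=cv2.INTER_CUBIC))
```

```text
(no output)
```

View pics/crop_top.png

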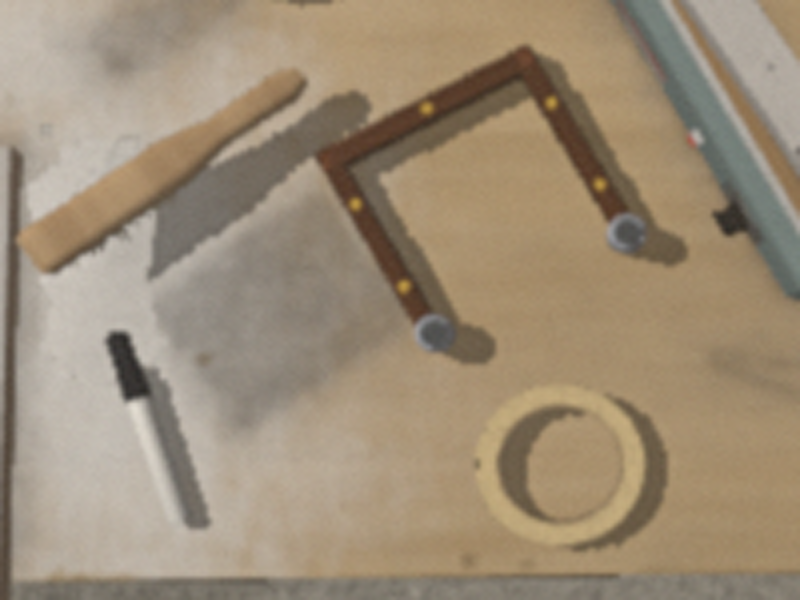

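View pics/crop_side.png

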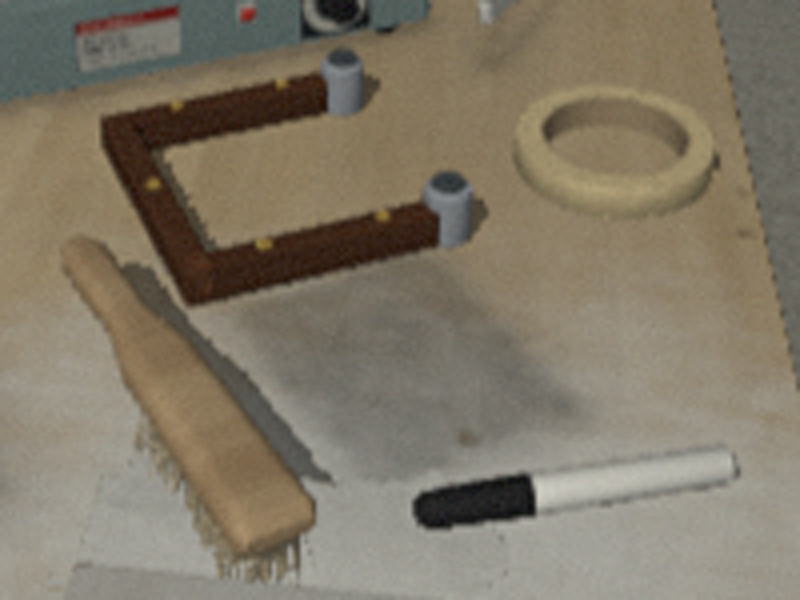

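The crops confirm the pale yellow ring at top (331,264). The dock is the brown U with its posts near (298.5,228.5) and (346.8,201.6), and its mouth faces down and to the right, toward the roll. The brush is at (230,185) and the marker at (228,255), both left of the work. Next I measure.

```bash
cat >> h.py <<'E'
def ringtop(im,box,name='top',lo=(18,60,150),hi=(32,255,255),dbg=None):
    x0,y0,x1,y1=box
    h=cv2.cvtColor(im,cv2.COLOR_RGB2HSV)[y0:y1,x0:x1]
    m=cv2.inRange(h,lo,hi)
    if dbg: cv2.imwrite(dbg,cv2.resize(m,None,fx=5,fy=5,interpolation=0))
    return m
E
python3 - <<'E'
from h import *
im=cv2.cvtColor(cv2.imread('pics/top0.png'),cv2.COLOR_BGR2RGB)
h=cv2.cvtColor(im,cv2.COLOR_RGB2HSV)
for p in [(331,245),(331,282),(312,264),(351,264),(331,264),(350,245),(370,264),(290,264),(345,280)]: print(p,im[p[1],p[0]],h[p[1],p[0]])
P=ray('top',[(298.5,228.5),(346.75,201.6)],33);print('posts',P, np.linalg.norm(P[0]-P[1]))
# side posts: crop (342,58),(448,182) /4 + (250,180)
S=ray('side',[(250+342/4,180+57/4),(250+449/4,180+182/4)],33);print('side posts',S,np.linalg.norm(S[0]-S[1]))
# back corners outer, top z=22: top crop
f=lambda x,y:(190+x/4,140+y/3.75)
C=ray('top',[f(316,155),f(528,45)],22);print('corners',C,np.linalg.norm(C[0]-C[1]))
# ring extents (rough) top view
c=ray('top',[f(562,465)],18);print(c)
K,R,t=cam('top');print('cam',-R.T@t)
E
```

```text
(331, 245) [189 164 124] [ 18  88 189]
(331, 282) [188 165 122] [ 20  90 188]
(312, 264) [196 171 128] [ 19  88 196]
(351, 264) [136 119  88] [ 19  90 136]
(331, 264) [167 142 107] [ 18  92 167]
(350, 245) [166 144 109] [ 18  88 166]
(370, 264) [165 140 107] [ 17  90 165]
(290, 264) [177 157 131] [ 17  66 177]
(345, 280) [105  89  67] [ 17  92 105]
posts [[495.22492659 286.70851625  33.        ]
 [557.47746289 172.07832071  33.        ]] 130.4433210518656
side posts [[558.44332553 175.5982278   33.        ]
 [496.0042817  289.98973404  33.        ]] 130.32287172456236
corners [[609.25647337 357.3031615   22.        ]
 [679.00438286 229.4785234   22.        ]] 145.6156206738292
[[410.76831475 212.2365157   18.        ]]
cam [ 461.11598715  220.98038979 1231.31694506]
```

Call:
play_rows([
  {"offset": [0.037,-0.029,0],"twist": 0},
  {"offset": [0.037,-0.029,0],"twist": 0},
  {"offset": [0.037,-0.029,0],"twist": 0},
  {"offset": [0.037,-0.029,0],"twist": 0},
  {"offset": [0.037,-0.029,0],"twist": 0},
], jaw=255)

```text
time: 0.65
tool_pos: [334.8, -256.7, 404.6]
tcp_rot: [-3.142, -0.0, 0.459]
contact_force: [1.2, -0.8, -0.4]
grip_width: 56.9
```

Call:
play_rows([
  {"offset": [0.03,-0.037,0],"twist": 0},
  {"offset": [0.03,-0.037,0],"twist": 0},
  {"offset": [0.03,-0.037,0],"twist": 0},
  {"offset": [0.027,-0.037,0],"twist": 0},
  {"offset": [0.027,-0.037,0],"twist": -2.3},
])

```text
time: 1.15
tool_pos: [381.2, -26.9, 404.8]
tcp_rot: [3.141, -0.0, 0.5]
contact_force: [0.9, 0.3, -0.6]
grip_width: 16.6
```

Call:
play_rows([
  {"offset": [0.023,-0.037,0],"twist": 0},
  {"offset": [0.023,-0.037,0],"twist": 0},
  {"offset": [0.023,-0.037,0],"twist": 0},
  {"offset": [0.022,-0.037,0.02],"twist": 0},
  {"offset": [0.02,-0.037,0.02],"twist": 0},
])

```text
time: 1.65
tool_pos: [389.9, 188.8, 364.5]
tcp_rot: [3.141, -0.002, 0.5]
contact_force: [0.8, -0.6, -0.1]
grip_width: 0.6
```

Call:
play_rows([
  {"offset": [0,0,0],"twist": 0},
  {"offset": [0,0,0],"twist": 0},
])

```text
time: 1.85
tool_pos: [389.8, 187.5, 364.1]
tcp_rot: [-3.142, 0.002, 0.503]
contact_force: [0.1, -0.1, 0.4]
grip_width: 0.3
```

```bash
cat >> h.py <<'E'
from scipy.spatial.transform import Rotation as Ro
def wray(o,uv,z):
    p=viewer.camera_params('wrist');f=200/np.tan(np.radians(p['fov_y'])/2)
    T=np.eye(4);T[:3,:3]=Ro.from_euler('xyz',o['tcp_rot']).as_matrix();T[:3,3]=o['tool_pos']
    T=T@p['T_tool_cam'];uv=np.atleast_2d(np.array(uv,float))
    d=np.c_[(uv[:,0]-p['cx'])/f,(uv[:,1]-p['cy'])/f,np.ones(len(uv))]@T[:3,:3].T
    c=T[:3,3];return c+d*((z-c[2])/d[:,2])[:,None]
E
python3 - <<'E'
from h import *
o=status.get_obs();print(o['time'],o['tool_pos'],o['tcp_rot'],o['grip_width'])
cap('wrist','w1.png')
import pickle;pickle.dump({k:o[k] for k in('tool_pos','tcp_rot')},open('w1.pkl','wb'))
E
```

```text
1.85 [389.77370383 187.48752321 364.13026086] [-3.14158849e+00  1.85280947e-03  5.02731724e-01] 0.2891300406072612
```

View pics/w1.png

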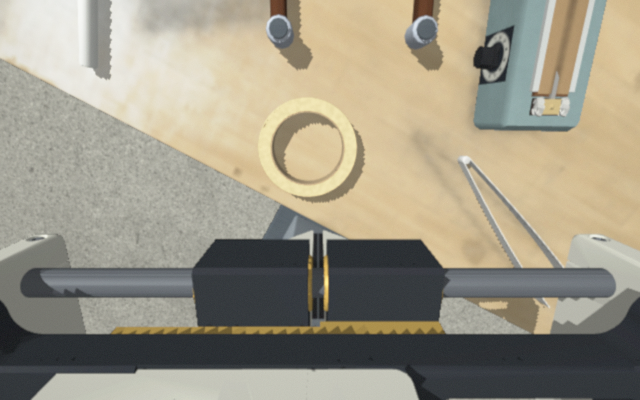

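The wrist view shows the ring clearly, centred at (308,147), with post tops at about (280,30) and (424,30) and the tongs at the right.

Run:
```python
from h import *
import pickle
o=pickle.load(open('w1.pkl','rb'))
im=cv2.imread('pics/w1.png');h=cv2.cvtColor(im,cv2.COLOR_BGR2HSV)
for p in [(265,147),(350,147),(308,103),(308,190),(308,147),(240,147),(375,200),(308,80)]: print(p,h[p[1],p[0]])
cv2.imwrite('pics/w1c.png',cv2.resize(im[0:220,230:450],None,fx=2.7,fy=2.7,interpolation=cv2.INTER_CUBIC))
g=lambda n,uv,z:print(n,wray(o,uv,z).round(1).tolist())
g('ring c',[(308,147)],18)
g('ring ext',[(258,147),(357,147),(308,97),(308,197)],18)
g('posts',[(280,30),(424,30)],33)
```

```text
(265, 147) [ 24  60 243]
(350, 147) [ 24  63 239]
(308, 103) [ 24  63 239]
(308, 190) [ 24  64 238]
(308, 147) [ 20  75 221]
(240, 147) [ 21  65 223]
(375, 200) [ 20  72 221]
(308, 80) [ 19  70 219]
ring c [[415.1, 213.2, 18.0]]
ring ext [[390.5, 257.8, 18.0], [439.1, 169.5, 18.0], [457.8, 236.2, 18.0], [368.5, 188.1, 18.0]]
posts [[495.3, 284.0, 33.0], [556.5, 172.7, 33.0]]
```

View pics/w1c.png

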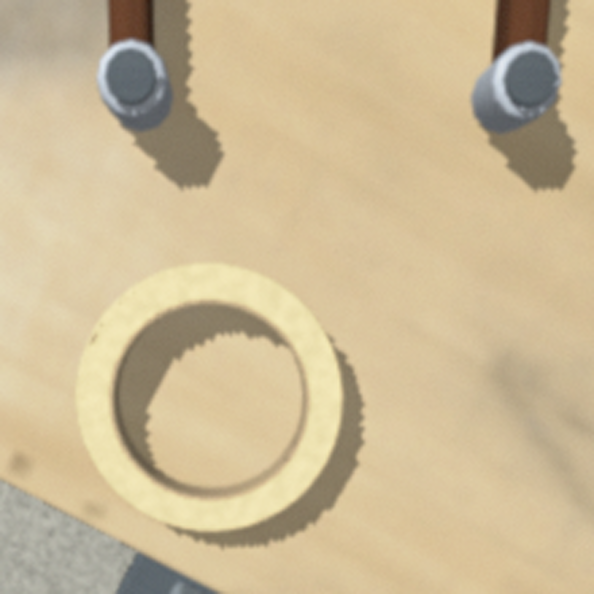

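Run:
```python
from h import *
import pickle
o=pickle.load(open('w1.pkl','rb'))
p=wray(o,[(278.5,27.8),(426.3,28.1)],33);r=wray(o,[(307.8,146.7)],18)[0]
print(p.round(1),np.linalg.norm(p[0]-p[1]))
T=ray('top',[(298.5,228.5),(346.75,201.6)],33);S=ray('side',[(250+449/4,180+182/4),(250+342/4,180+57/4)],33)
print(T.round(1).tolist(),S.round(1).tolist())
P=(p*2+T+S)/4; m=P.mean(0)[:2];y=(P[0]-P[1])[:2];y/=np.linalg.norm(y);x=np.array([y[1],-y[0]])
print('mid',m,'yaw deg',np.degrees(np.arctan2(x[1],x[0])),'origin',m+70*x)
rel=r[:2]-m;print('ring',r,'in gap frame',rel@x,rel@y)
yaw=o['tcp_rot'][2];tx=np.array([np.cos(yaw),np.sin(yaw)]);ty=np.array([tx[1],-tx[0]])
d=r[:2]-o['tool_pos'][:2];print('tool move to ring',d@tx,d@ty)
```

```text
[[496.2 286.   33. ]
 [558.7 171.8  33. ]] 130.19412304385673
[[495.2, 286.7, 33.0], [557.5, 172.1, 33.0]] [[496.0, 290.0, 33.0], [558.4, 175.6, 33.0]]
mid [527.12871102 229.97301102] yaw deg 28.63443560117397 origin [588.56736914 263.51837266]
ring [415.21999751 213.49269954  18.        ] in gap frame -106.1194171268019 39.16414346856575
tool move to ring 34.82765600106109 -10.526986057752884
```

Call:
play_rows([
  {"offset": [0.035,-0.01,0],"twist": 0},
  {"offset": [0,0,0.045],"twist": 0},
  {"offset": [0,0,0.045],"twist": 0},
  {"offset": [0,0,0.045],"twist": 0},
  {"offset": [0,0,0.01],"twist": 0},
])

```text
time: 2.4
tool_pos: [415.3, 210.5, 216.7]
tcp_rot: [-3.141, 0.007, 0.498]
contact_force: [-0.1, 0.6, 0.8]
grip_width: 0.4
```

Call:
play_rows([
  {"offset": [0,0,0],"twist": 0},
  {"offset": [0,0,0],"twist": 0},
])

```text
time: 2.6
tool_pos: [417.2, 212.0, 221.6]
tcp_rot: [3.141, -0.003, 0.499]
contact_force: [-0.8, -0.0, 0.2]
grip_width: 0.5
```

Run:
```python
from h import *
o=status.get_obs();print(o['time'],o['tool_pos'],o['tcp_rot'],o['contact_force'])
a=cap('side','s2.png');b=cap('wrist','w2.png')
c=cv2.resize(a[130:280,330:480],None,fx=3.9,fy=3.9,interpolation=cv2.INTER_CUBIC)
cv2.imwrite('pics/s2c.png',c[:,:,::-1])
```

```text
2.6 [417.18386304 212.03662661 221.58088343] [ 3.14083820e+00 -3.13382033e-03  4.98810719e-01] [-0.75362394 -0.02873678  0.20590284]
```

View pics/s2c.png

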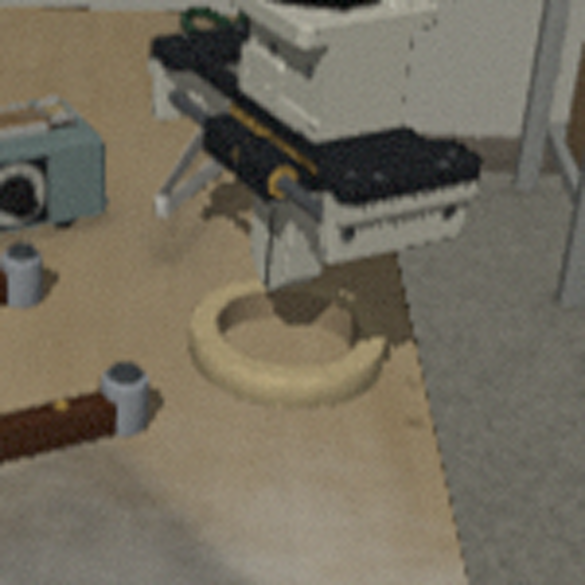

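View pics/w2.png

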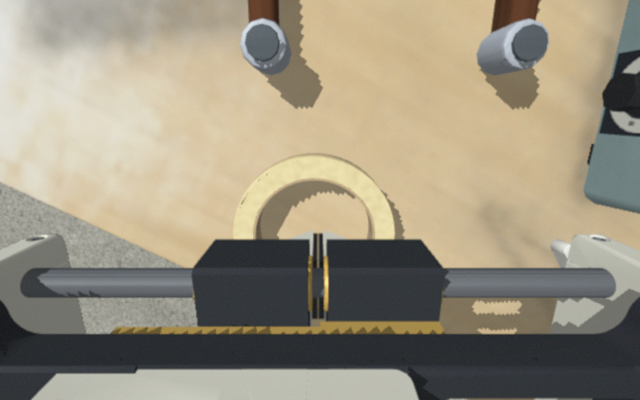

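The closed fingertips stand over the hole in both views, and the tool is within 3 mm of the ring centre. I'll lower them into the hole.

Call:
play_rows([
  {"offset": [-0.001,-0.002,0.01],"twist": 0},
  {"offset": [0,0,0.01],"twist": 0},
  {"offset": [0,0,0.01],"twist": 0},
  {"offset": [0,0,0.005],"twist": 0},
  {"offset": [0,0,0],"twist": 0},
])

```text
time: 3.2
tool_pos: [413.9, 213.6, 183.6]
tcp_rot: [-3.141, 0.002, 0.5]
contact_force: [-0.3, -0.3, 0.5]
grip_width: 0.6
```

Run:
```python
from h import *
o=status.get_obs();print(o['time'],o['tool_pos'],o['tcp_rot'],o['contact_force'])
a=cap('side','s3.png');b=cap('wrist','w3.png')
c=cv2.resize(a[130:280,330:480],None,fx=3.9,fy=3.9,interpolation=cv2.INTER_CUBIC)
cv2.imwrite('pics/s3c.png',c[:,:,::-1])
```

```text
3.2 [413.87045931 213.57236004 183.59764143] [-3.14124508e+00  2.30213982e-03  5.00067298e-01] [-0.26670145 -0.28186338  0.45768525]
```

View pics/s3c.png

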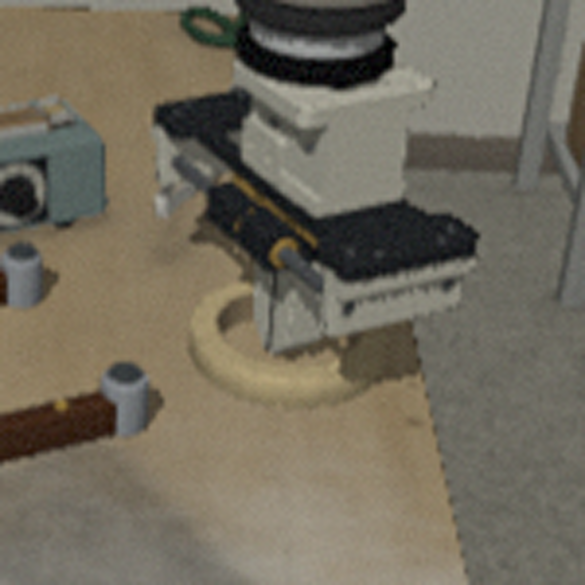

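View pics/w3.png

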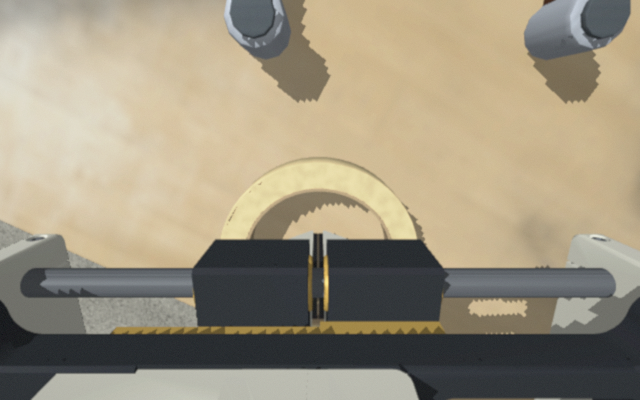

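Call:
play_rows([
  {"offset": [0,0,0],"twist": 0},
  {"offset": [0,0,0],"twist": 0},
  {"offset": [0,0,0],"twist": 0},
], jaw=213)

```text
time: 3.6
tool_pos: [414.3, 213.7, 184.9]
tcp_rot: [3.141, -0.001, 0.5]
contact_force: [0.3, -0.1, 0.5]
grip_width: 14.7
```

Run:
```python
from h import *
m=np.array([527.1,230]);a=np.radians(28.63);x=np.array([np.cos(a),np.sin(a)]);y=np.array([-x[1],x[0]])
uv=[(322,95),(352,150),(372,190),(385,215),(405,195)]
for z in(0,60,90):
    q=ray('top',uv,z)[:,:2]-m-70*x
    print(z,[(round(float(i@x)),round(float(i@y))) for i in q])
```

```text
0 [(192, -145), (35, -142), (-75, -136), (-143, -133), (-125, -200)]
60 [(176, -137), (27, -134), (-78, -128), (-143, -125), (-125, -189)]
90 [(168, -133), (23, -130), (-79, -124), (-142, -121), (-125, -183)]
```

Call:
play_rows([
  {"offset": [0,0.01,0],"twist": 0},
  {"offset": [0,0.01,0],"twist": 0},
  {"offset": [0,0.01,0],"twist": 0},
  {"offset": [0,0.009,0],"twist": 0},
  {"offset": [0,0.005,0],"twist": 0},
])

```text
time: 4.1
tool_pos: [435.9, 174.0, 184.7]
tcp_rot: [3.141, -0.0, 0.499]
contact_force: [0.2, 0.6, 1.2]
grip_width: 15.1
```

Run:
```python
from h import *
import pickle
o=status.get_obs();print(o['time'],o['tool_pos'],o['tcp_rot'],o['contact_force'],o['grip_width'])
pickle.dump({k:o[k] for k in('tool_pos','tcp_rot')},open('w4.pkl','wb'))
b=cap('wrist','w4.png')
```

```text
4.1 [435.91159957 173.97139109 184.72816026] [ 3.14141131e+00 -2.23443015e-04  4.98730295e-01] [0.16089698 0.55263861 1.2115748 ] 15.059512441918136
```

View pics/w4.png

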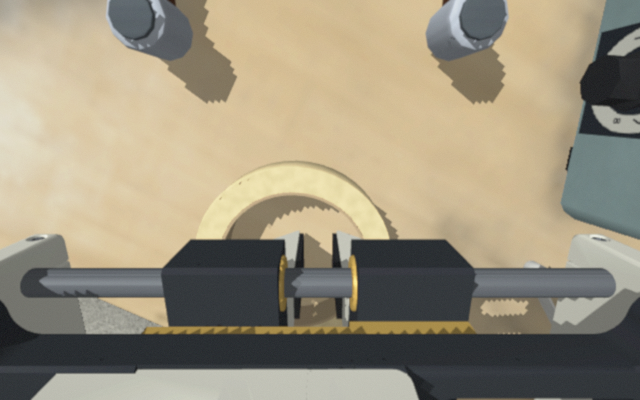

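```bash
cat >> h.py <<'E'
from scipy.optimize import least_squares
M=np.array([527.1,230.]);A=np.radians(28.63);DX=np.array([np.cos(A),np.sin(A)]);DY=np.array([-DX[1],DX[0]])
def ringw(o,im,ymax=238,ymin=60,x0=120,x1=500,out='pics/m.png'):
    h=cv2.cvtColor(im,cv2.COLOR_RGB2HSV)
    m=cv2.inRange(h,(22,48,190),(27,120,255));m[ymax:]=0;m[:ymin]=0;m[:,:x0]=0;m[:,x1:]=0
    m=cv2.morphologyEx(m,cv2.MORPH_OPEN,np.ones((5,5)))
    n,l,s,c=cv2.connectedComponentsWithStats(m);k=1+np.argmax(s[1:,4]);m=(l==k).astype(np.uint8)*255
    if out: v=im[:,:,::-1].copy();v[m>0]=(0,0,255);cv2.imwrite(out,v)
    ys,xs=np.nonzero(m);pts=np.array([(x,ys[xs==x].min()) for x in np.unique(xs)])
    pts=pts[pts[:,1]<ymax-3]
    w=wray(o,pts,18)[:,:2]
    f=lambda q:np.hypot(*(w-q).T)-50.5
    r=least_squares(f,w.mean(0)-30*DX,loss='soft_l1',f_scale=1.)
    rel=r.x-M;t=o['tool_pos'][:2]-M
    print('ring',r.x.round(1),'rms',np.sqrt(np.mean(r.fun**2)).round(2),'gap frame',(rel@DX).round(1),(rel@DY).round(1),'tool gap',(t@DX).round(1),(t@DY).round(1))
E
python3 - <<'E'
from h import *
import pickle
for n in('w1','w4'):
    o=pickle.load(open(n+'.pkl','rb'));im=cv2.imread(f'pics/{n}.png')[:,:,::-1].copy()
    ringw(o,im,out=f'pics/m{n}.png')
    print(im[45:46,1].shape)
print(wray(o,[(131,17),(483,18)],33), [( (q-M)@DX,(q-M)@DY) for q in wray(o,[(131,17),(483,18)],33)[:,:2]])
E
```

```text
ring [412.6 213.3] rms 0.49 gap frame -108.6 40.2 tool gap -140.9 28.5
(1, 3)
ring [427.  184.3] rms 0.49 gap frame -109.7 7.8 tool gap -106.9 -5.5
(1, 3)
[[495.62319357 285.57307293  33.        ]
 [557.62630804 171.06645414  33.        ]] [(np.float64(-1.0002855303410803), np.float64(63.86043537907334)), (np.float64(-1.4441731834591112), np.float64(-66.35459798381673))]
```

View pics/mw4.png

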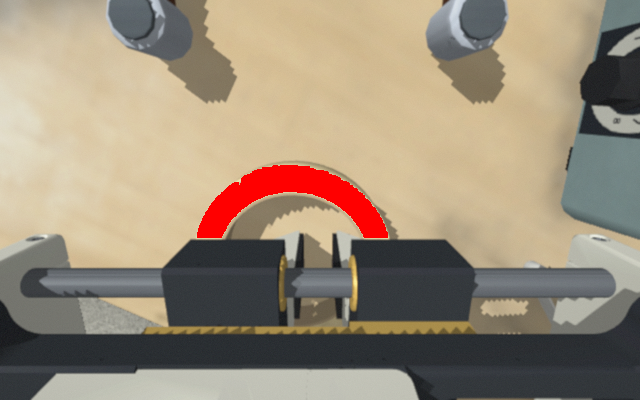

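Call:
play_rows([
  {"offset": [0,0.005,0],"twist": 0},
  {"offset": [0,0.004,0],"twist": 0},
  {"offset": [0,0,0],"twist": 0},
  {"offset": [0,-0.006,0],"twist": 0},
  {"offset": [0,-0.006,0],"twist": 0},
])

```text
time: 4.65
tool_pos: [433.5, 178.1, 184.7]
tcp_rot: [-3.142, 0.0, 0.5]
contact_force: [-0.4, -0.1, -0.2]
grip_width: 15.0
```

Call:
play_rows([
  {"offset": [0,0,0],"twist": 0},
  {"offset": [0,0,0],"twist": 0},
  {"offset": [0,0,0],"twist": 0},
  {"offset": [0,0,0],"twist": 0},
], jaw=170)

```text
time: 5.05
tool_pos: [433.9, 177.6, 184.7]
tcp_rot: [3.141, -0.0, 0.5]
contact_force: [-0.3, 0.3, 0.9]
grip_width: 30.1
```

```bash
cat > look.py <<'E'
from h import *
import sys
n=sys.argv[1];o=status.get_obs();print(o['time'],o['tool_pos'].round(1),o['tcp_rot'].round(3),o['contact_force'].round(1),o['grip_width'])
im=cap('wrist',n+'.png');ringw(o,im,out='pics/m'+n+'.png',ymin=int(sys.argv[2]))
E
python3 look.py w5 60
```

```text
5.05 [433.9 177.6 184.7] [ 3.141 -0.     0.5  ] [-0.3  0.3  0.9] 30.09849543981375
ring [430.9 176.6] rms 0.53 gap frame -110.0 -0.8 tool gap -106.9 -1.3
```

View pics/mw5.png

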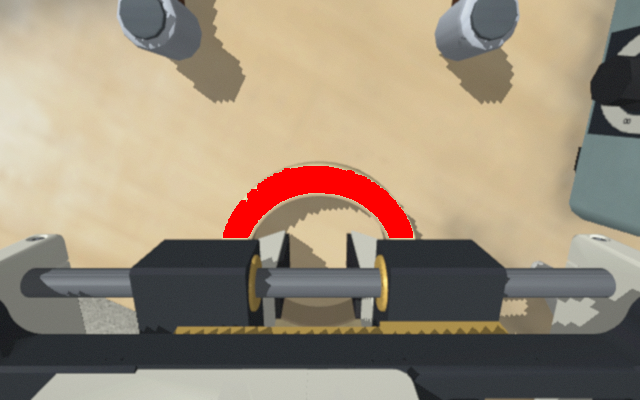

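The roll is on the mouth's axis within about 1 mm. Now I push forward.

Call:
play_rows([
  {"offset": [0.01,0,0],"twist": 0},
  {"offset": [0.012,0,0],"twist": 0},
  {"offset": [0.012,0,0],"twist": 0},
  {"offset": [0.012,0,0],"twist": 0},
  {"offset": [0.012,0,0],"twist": 0},
])

```text
time: 5.6
tool_pos: [485.8, 205.9, 184.7]
tcp_rot: [3.141, -0.0, 0.5]
contact_force: [-0.1, -0.8, -0.7]
grip_width: 30.5
```

```bash
python3 look.py w6 100
python3 - <<'E'
from h import *
cap('top','t6.png')
E
```

```text
5.6 [485.8 205.9 184.7] [ 3.141 -0.     0.5  ] [-0.1 -0.8 -0.7] 30.501923291685948
ring [476.8 212.7] rms 16.12 gap frame -52.5 8.9 tool gap -47.8 -1.4
```

View pics/mw6.png

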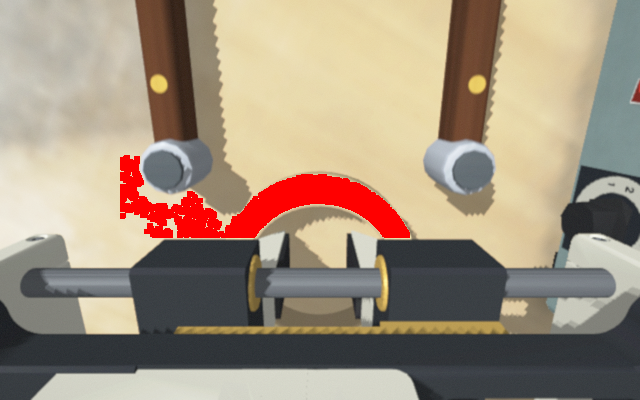

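The picture shows the roll's arc centred at column ~318, and the posts at columns 163 and 472 give a midpoint of 317.5, so it is aligned. The mask leaked left onto the table, so that fit is invalid. I continue between the posts.

Call:
play_rows([
  {"offset": [0.011,0,0],"twist": 0},
  {"offset": [0.011,0,0],"twist": 0},
  {"offset": [0.011,0,0],"twist": 0},
  {"offset": [0.011,0,0],"twist": 0},
  {"offset": [0.011,0,0],"twist": 0},
])

```text
time: 6.2
tool_pos: [533.1, 231.9, 184.5]
tcp_rot: [-3.142, 0.001, 0.5]
contact_force: [0.4, -0.0, -0.2]
grip_width: 30.3
```

```bash
sed -i 's/ymin=int(sys.argv\[2\])/ymin=int(sys.argv[2]),x0=215,x1=425/' look.py; python3 look.py w7 140
```

```text
6.2 [533.1 231.9 184.5] [-3.142e+00  1.000e-03  5.000e-01] [ 0.4 -0.  -0.2] 30.322954111260604
ring [546.2 235.7] rms 5.98 gap frame 19.5 -4.1 tool gap 6.2 -1.2
```

View pics/mw7.png

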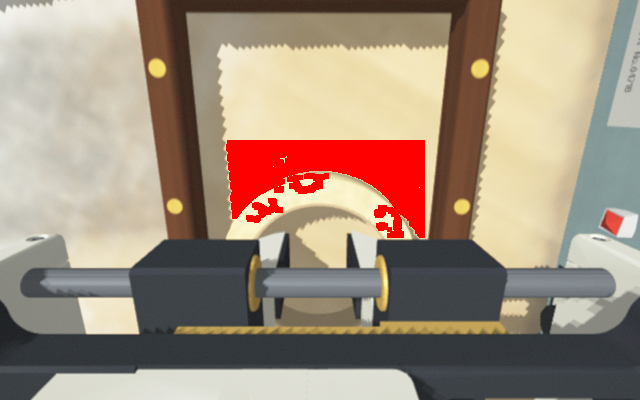

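The apex is still at (320,171) with no force, so the roll is moving with the fingers and is now between the posts. The mask fails here because the exposure changed; I'm reading the arc by eye instead. About 68 mm remain.

Call:
play_rows([
  {"offset": [0.011,0,0],"twist": 0},
  {"offset": [0.011,0,0],"twist": 0},
  {"offset": [0.011,0,0],"twist": 0},
  {"offset": [0.011,0,0],"twist": 0},
  {"offset": [0.009,0,0],"twist": 0},
])

```text
time: 6.75
tool_pos: [579.6, 257.2, 184.5]
tcp_rot: [-3.142, 0.001, 0.5]
contact_force: [-1.2, -0.2, -0.3]
grip_width: 30.7
```

Call:
play_rows([
  {"offset": [0.003,0,0],"twist": 0},
  {"offset": [0.003,0,0],"twist": 0},
  {"offset": [0.002,0,0],"twist": 0},
])

```text
time: 7.05
tool_pos: [586.4, 261.0, 184.6]
tcp_rot: [-3.142, 0.001, 0.5]
contact_force: [-0.2, 1.1, 0.6]
grip_width: 30.4
```

```bash
python3 look.py w8 40|head -1; python3 -c "
from h import *
cap('side','s8.png')"
```

```text
7.05 [586.4 261.  184.6] [-3.142e+00  1.000e-03  5.000e-01] [-0.2  1.1  0.6] 30.420501984533395
```

View pics/w8.png

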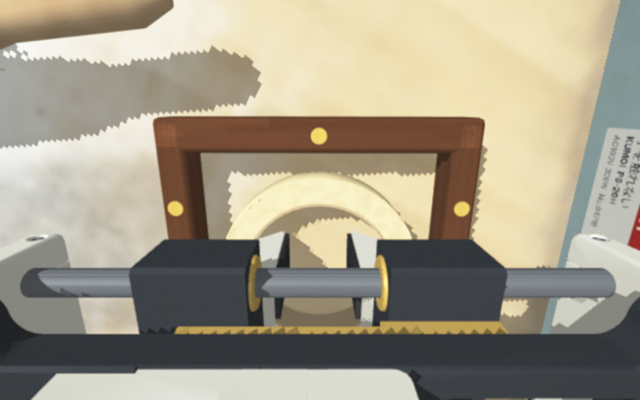

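Run:
```python
from h import *
o=status.get_obs()
a=wray(o,[(320,172)],18)[0,:2];b=wray(o,[(320,152)],22)[0,:2]
print((a-M)@DX-50.5-70,(b-M)@DX-120.5,(b-a)@DX)
```

```text
-8.831880076031439 1.0340934485643203 9.865973524595757
```

The roll's front apex is at row 172 and the back rail's inner edge at row 152, which leaves about 10 mm. I finish slowly, watching the force.

Call:
play_rows([
  {"offset": [0.003,0,0],"twist": 0},
  {"offset": [0.003,0,0],"twist": 0},
  {"offset": [0.002,0,0],"twist": 0},
  {"offset": [0.001,0,0],"twist": 0},
])

```text
time: 7.55
tool_pos: [594.6, 265.5, 184.7]
tcp_rot: [3.141, -0.0, 0.5]
contact_force: [-0.4, 0.2, 0.7]
grip_width: 30.8
```

Call:
play_rows([
  {"offset": [0.001,0,0],"twist": 0},
  {"offset": [0.001,0,0],"twist": 0},
])

```text
time: 7.75
tool_pos: [596.2, 266.4, 184.7]
tcp_rot: [3.142, 0.0, 0.5]
contact_force: [-0.4, -0.4, 0.6]
grip_width: 30.4
```

```bash
python3 look.py w9 40|head -1; python3 -c "
from h import *
cap('side','s9.png')"
```

```text
7.75 [596.2 266.4 184.7] [3.142 0.    0.5  ] [-0.4 -0.4  0.6] 30.403498716898483
```

View pics/w9.png

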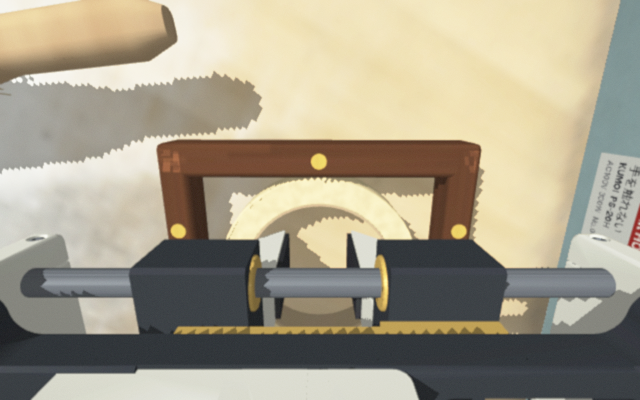

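Call:
play_rows([
  {"offset": [0.001,0,0],"twist": 0},
  {"offset": [0.001,0,0],"twist": 0},
  {"offset": [0,0,0],"twist": 0},
])

```text
time: 8.15
tool_pos: [597.7, 267.2, 184.5]
tcp_rot: [-3.142, 0.001, 0.5]
contact_force: [-2.0, -1.6, 1.2]
grip_width: 30.6
```

Call:
play_rows([
  {"offset": [0.001,0,0],"twist": 0},
  {"offset": [0.001,0,0],"twist": 0},
  {"offset": [0,0,0],"twist": 0},
])

```text
time: 8.45
tool_pos: [598.8, 267.8, 184.3]
tcp_rot: [-3.141, 0.004, 0.5]
contact_force: [-6.7, -4.0, 3.8]
grip_width: 30.5
```

```bash
python3 look.py w10 40|head -1; python3 -c "
from h import *
a=cap('side','s10.png')
b=cv2.imread('pics/w10.png')
cv2.imwrite('pics/w10c.png',cv2.resize(b[120:260,200:440],None,fx=3.3,fy=3.3,interpolation=2))
cv2.imwrite('pics/s10c.png',cv2.resize(a[150:290,220:420],None,fx=4,fy=4,interpolation=2)[:,:,::-1])"
```

```text
8.45 [598.8 267.8 184.3] [-3.141  0.004  0.5  ] [-6.7 -4.   3.8] 30.45943341916244
```

View pics/w10c.png

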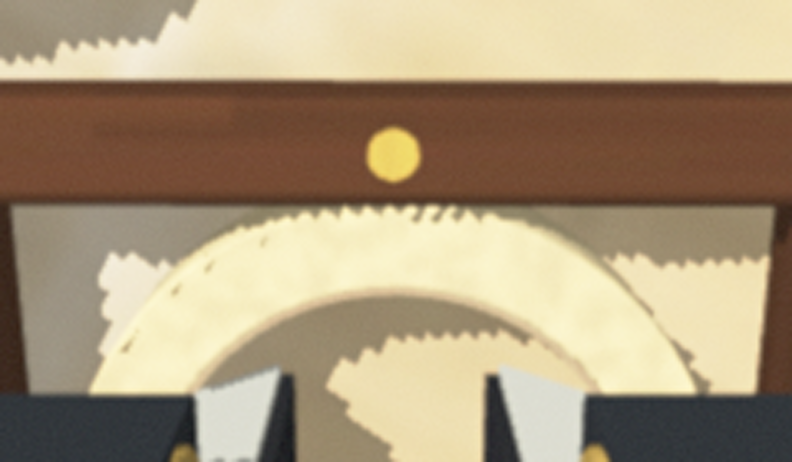

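View pics/s10c.png

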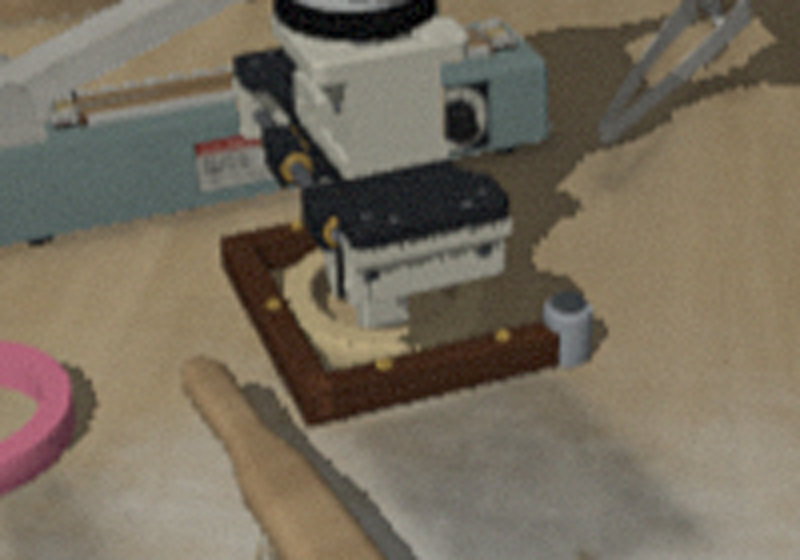

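The roll touches the back rail (about 8 N), lies flat and is centred. I back off, narrow the fingers to clear the hole wall, and lift straight out.

Call:
play_rows([
  {"offset": [-0.003,0,0],"twist": 0},
  {"offset": [-0.003,0,0],"twist": 0},
  {"offset": [-0.002,0,0],"twist": 0},
])

```text
time: 8.85
tool_pos: [592.8, 264.5, 184.8]
tcp_rot: [3.141, -0.001, 0.5]
contact_force: [0.3, 0.6, 1.0]
grip_width: 30.5
```

Call:
play_rows([
  {"offset": [0,0,0],"twist": 0},
  {"offset": [0,0,0],"twist": 0},
  {"offset": [0,0,0],"twist": 0},
  {"offset": [0,0,0],"twist": 0},
], jaw=225)

```text
time: 9.25
tool_pos: [592.8, 264.5, 184.7]
tcp_rot: [3.141, -0.0, 0.5]
contact_force: [-0.3, 0.3, -0.3]
grip_width: 11.2
```

Call:
play_rows([
  {"offset": [0,0,-0.006],"twist": 0},
  {"offset": [0,0,-0.006],"twist": 0},
  {"offset": [0,0,-0.01],"twist": 0},
  {"offset": [0,0,-0.02],"twist": 0},
  {"offset": [0,0,-0.03],"twist": 0},
])

```text
time: 9.75
tool_pos: [592.3, 264.3, 256.7]
tcp_rot: [-3.141, 0.003, 0.5]
contact_force: [-1.0, 0.4, -0.1]
grip_width: 10.9
```

Call:
play_rows([
  {"offset": [-0.02,0,-0.03],"twist": 0},
  {"offset": [-0.04,0,-0.03],"twist": 0},
  {"offset": [-0.04,0,-0.03],"twist": 0},
  {"offset": [-0.04,0,-0.03],"twist": 0},
  {"offset": [0,0,0],"twist": 0},
])

```text
time: 10.25
tool_pos: [467.1, 196.2, 382.0]
tcp_rot: [3.14, -0.006, 0.5]
contact_force: [-0.1, 0.4, 0.4]
grip_width: 10.8
```

Run:
```python
from h import *
import pickle
viewer.capture('top')
o=status.get_obs();print(o['time'],o['tool_pos'].round(1),o['dq'].round(3))
pickle.dump({k:o[k] for k in('tool_pos','tcp_rot')},open('w11.pkl','wb'))
cap('wrist','w11.png');a=cap('side','s11.png');cap('top','t11.png')
```

```text
10.3 [468.6 196.8 380.2] [ 0.007  0.086 -0.024  0.002 -0.028  0.005]
```

View pics/w11.png

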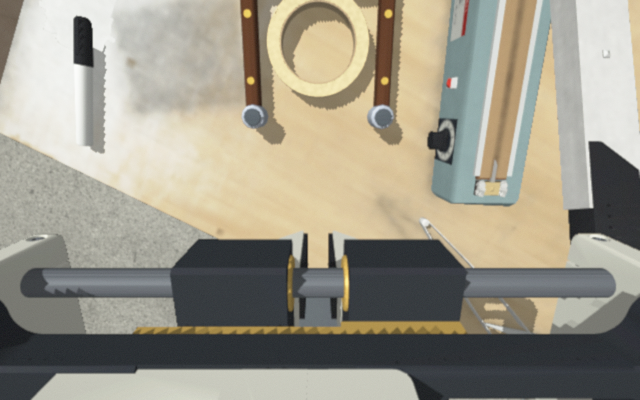

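View pics/s11.png

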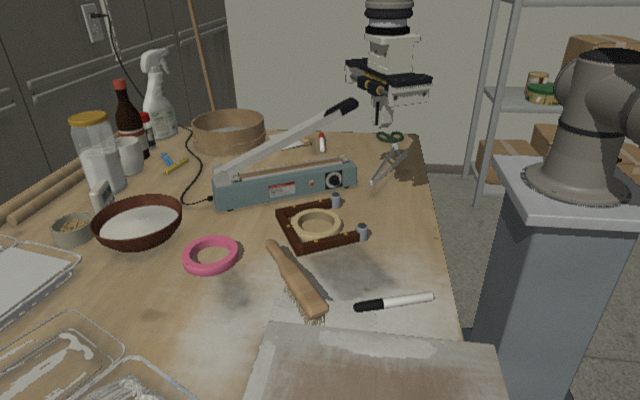

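Run:
```python
from h import *
import pickle
a=cv2.imread('pics/t11.png');cv2.imwrite('pics/t11c.png',cv2.resize(a[145:240,260:360],None,fx=6,fy=6,interpolation=2))
a=cv2.imread('pics/s11.png');cv2.imwrite('pics/s11c.png',cv2.resize(a[180:260,265:385],None,fx=6,fy=6,interpolation=2))
a0=cv2.imread('pics/top0.png');b=cv2.imread('pics/t11.png')
o=pickle.load(open('w11.pkl','rb'))
p=wray(o,[(255,115),(382,115)],33);print(p,p.mean(0))
q=wray(o,[(268.5,45),(369.5,45),(318,97.5)],18)[:,:2];print([((i-M)@DX-70,(i-M)@DY) for i in q],[((i-M)@DX-70,(i-M)@DY) for i in p[:,:2]])
```

```text
[[499.11201994 284.4132744   33.        ]
 [559.68976367 173.42986026  33.        ]] [529.40089181 228.92156733  33.        ]
[(np.float64(-2.0115198166123918), np.float64(47.20066018735786)), (np.float64(-1.9929871987964418), np.float64(-52.29522461742219)), (np.float64(-51.338050927681905), np.float64(-1.5665964805293275))] [(np.float64(-68.49374944218454), np.float64(61.17076645062618)), (np.float64(-68.50058211246618), np.float64(-65.2688681669282))]
```

View pics/t11c.png

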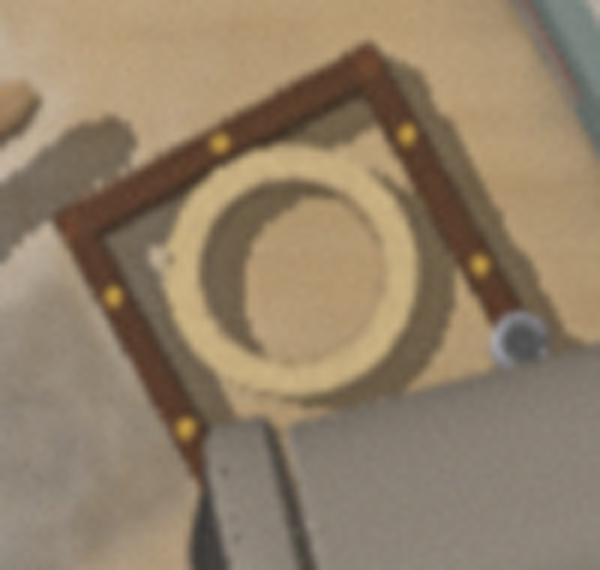

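View pics/s11c.png

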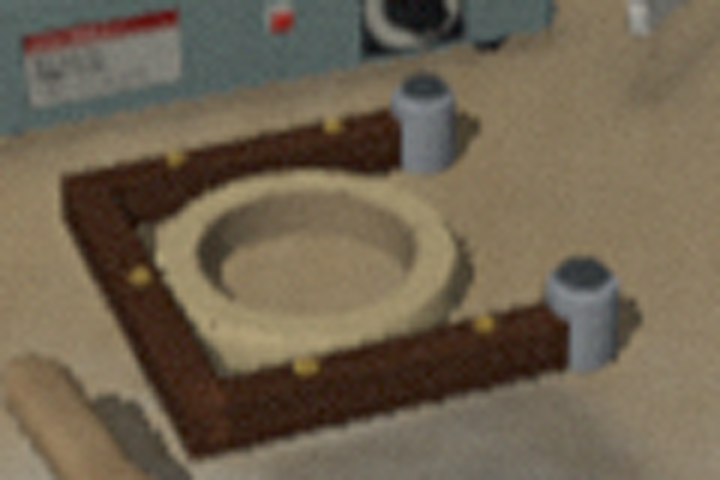

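```bash
python3 -c "
from plant import ticket
print(ticket.close_job())"
```

```text
the job is handed in; nothing more can be done
None
```

The tape roll is in the dock, lying flat against the back rail, and the job was handed in at about 10.4 s of the 48 s allowed.

**How it was done:** I put the fingertips inside the roll's hole without gripping. I pushed the roll about 40 mm sideways onto the dock's axis, then straight forward between the posts until it pressed on the back rail with about 8 N. Then I backed off, narrowed the fingers and lifted them straight out.

**Last checks:**
- **Position:** the final wrist picture puts the roll about 1–2 mm short of the dock's origin along the axis and about 2 mm off-centre. The limits are 7 mm and 14 mm.
- **Contact and lie:** the top and side close-ups show it flat and touching the back rail.
- **Other things:** by eye, the brush, black marker and pink ring look unmoved in the side view. The tongs were only partly in view, and the gripper did not come near them.

**What failed or disagreed:** the colour mask for the roll broke down between the posts because the picture brightness changed. There I judged the alignment by eye from the roll's arc and the posts. The cameras differed by 2–4 mm on the post positions.

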